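# Clip a stop pin into the fence stop with sprung tongs

## Robot

A 6-joint arm with a two-finger parallel gripper is mounted at the origin on the work surface. World frame = base frame: x ahead of the robot, y to its left, z up, the work surface at z = 0. Lengths are in m, angles in rad, forces in N, time in s.
With the tool pointing down it reaches from about 0.35 to 0.85 m from the base axis. Payload 8.1 kg.
Tool frame: the origin (TCP) lies midway between the tips of the shut fingers; the grasp point (between the pads) lies env.grip_point_offset behind it (env.grip_point_offset is the distance from the TCP to the grasp point, in m); z points along the fingers, y is the line along which they close (so a half turn about z gives the same grasp; the last joint's range is limited). The gripper opens to 93 mm and grips with 3 to 60 N. Pads are 15 mm wide; open, the fingers measure 128 mm over their backs; the gripper's body (75 mm by 188 mm) begins 65 mm behind the grasp point.
Start: joints at [1.164, 0.13, 1.488, -0, 1.523, -0.085], TCP at [0.19, 0.569, 0.219] pointing down, gripper open.
Joint ranges: [-2.96, 2.96], [-0.89, 2.26], [0.02, 2.5], [-1.34, 4.48], [0, 2.73], [-2.66, 2.66]. Speed limits (rad/s): [2.39, 2.39, 2.79, 3.14, 3.14, 3.14].

## Interface

Orientations are given as a unit quaternion [x, y, z, w].
In Python, from plant import env gives the robot as it stands. Calls block until the motion is done:
- env.move_to(position, orientation): joint-space move of the TCP to a pose.
- env.movel(position, ori=None, rate=0.15, threshold=None): straight line of the TCP; ori=None keeps the orientation; rate is the mean speed in m/s. With threshold (N) it stops when the force on the tool has changed by that much, and returns True; else False.
- env.goto_joints(angles): joint-space move.
- env.gripper_open() and env.close_gripper(grasp_force=None): open the fingers fully, or close them until they stop; grasp_force is the grip in N (None keeps the last).
- env.wait(seconds).
- env.ik(position, orientation): joint angles nearest the present ones, or None.
- env.state(): the state.
- env.grab_frame(name): name is "side" or "top" or "wrist"; returns a dict with "frame" (480x640x3 uint8, red, green, blue), "intrinsics" (3x3 intrinsics, pixels), "R" (3x3) and "t" (3): a world point X has camera coordinates R X + t. Camera axes: x right, y down, z forward; pixel columns grow to the right and rows downward; lengths in m; the calibration is good to about 2 mm. A picture is of the moment at which its call begins. There is no depth.
A pose or a line that the arm cannot do raises env.PlanningError and nothing moves.
- env.hand_in(): hands the job in; it is judged then, once.
The state is a dict: "clock": time; "joint_positions": joint angles; "qd": joint speeds; "effort": joint torques, N m; "tool_pos": TCP position; "orientation": TCP orientation; "force": force on the tool from outside, world axes, zero at the start; "torque": the same for the moment, N m; "gripper_width": opening from 0.0 (shut) to 1.0 (fully open); "gripper_force": force on a finger pad.
Only numpy, scipy, OpenCV 4.12 (cv2) and the standard library are available. Lean on these libraries where they do the work, as an engineer would, in place of code of your own. Each camera call takes 0.05 s, during which the arm holds its last target. There are 200 camera calls.

## Task

Take the sprung tongs from their holder and, squeezing them shut on its cap, lift the yellow-capped stop pin out of the rack; never touch that pin with the gripper fingers themselves. With the tongs push the pin down into the clip socket of the blue fence stop until its foot meets the hidden height screw, bed it there with a firm steady push of about 15 N for half a second, and leave it in the socket. Then stand the tongs upright back in their holder; leave the black-capped pins and the other things on the bench alone.

Things in the scene. Friction and masses are not known exactly. Their poses are not given: they have to be found in the camera images.
- tongs_grip (a point): Grip point of the loose sprung tongs (90 g, 110 mm tall, upright), midway between the two arms, 72 mm above the jaw tips; z up, y the direction of squeezing. The arms are flat upright steel strips 16 mm wide (x) with outer faces 44 mm apart when free, red from 52 to 92 mm above the tips. A black bridge (18 x 24 mm) joins them at 96 to 104 mm, a steel bow tops it at 110 mm.
- holder_rest (a point): Where tongs_grip lies when the tongs stand in their holder, 78 mm above the table. The fixed plywood holder (base 90 x 100 mm) has a slot 22 mm (x) by 56 mm (y), floor 6 mm above the table, walls 40 mm high, orange sloping lips on the two long sides to 50 mm; z up, y the squeezing direction of the tongs in it.
- pin_center (a point): Centre (half-way up) of the yellow-capped steel stop pin, 48 mm tall, about 35 g, z up its axis. From the foot: shank 10 mm in diameter, 30 mm long with tapered foot; flange 22 mm in diameter, 4 mm thick; yellow round cap 14 mm in diameter, 14 mm tall. The flange's underside is 6 mm, its upper side 10 mm and the cap's top 24 mm above this point.
- pin_b_center (a point): Centre of a black-capped pin of the same shape in the rack; to be left alone.
- pin_c_center (a point): Centre of the other black-capped pin of the same shape; to be left alone.
- rack: Fixed wooden pin rack 118 x 66 mm, origin under its centre on the table, z up. Three loose holes along its x (-36, 0, 36 mm; y = 0) hold the pins, flanges on a deck 36 mm high; which holds the yellow pin varies. Walls to 52 mm leave a pocket 32 mm (x) by 54 mm (y) round each pin: open tongs enter only with their squeezing direction along the rack's y.
- socket_mouth (a point): Centre of the socket's mouth in the top face of the fixed blue fence stop (64 x 64 x 48 mm), 48 mm above the table, z up. Vertical hole 11.5 mm in diameter, 3 mm funnel. A hidden height screw stops the pin's foot 15 to 28 mm below the mouth, set anew each time and not measured: bedded, the flange stands 2 to 15 mm above the face (pin_center from 4 mm below to 9 mm above this point).
- stop: The blue fence stop; origin on the table under the socket. 4 to 12 mm down the hole two brass spring clips squeeze the shank: sliding the pin through takes about 2 to 4 N, and it stays where it is left. On the screw the force rises; 9 N on it beds the pin, over 24 N (side rubbing counts) does harm. An aluminium fence 40 mm wide, 34 mm high runs along y, from 34 mm beyond the socket in +x.
- tongs: The tongs; origin between the jaw tips (their lowest points), axes as at tongs_grip. Black V-notched jaws fill the lowest 12 mm, 16 mm wide in x. A squeeze of 5 to 6 N carries the tongs with jaws open, about 20 N grips a pin well.
- pin: The yellow-capped pin; origin at the centre of its foot, 24 mm below pin_center.
- offcut: Plywood offcut, 50 x 170 x 19 mm, to be left alone.
- glue: White glue bottle, 60 mm in diameter, 160 mm tall, origin under it; to be left alone.
- sander: Cork sanding block, 100 x 60 x 35 mm, to be left alone.
- tong_left (a joint): How far the arm on the +y side is pressed in, 0 (free) to 0.009 m. Each arm slides in along y, parallel, on its own spring: 4 N to start, plus 0.6 N per mm. The jaws meet the 14 mm pin cap at about 0.006 m each (outer faces 32 mm apart, 7.6 N a side); more squeeze than that grips the pin.
- tong_right (a joint): The same for the arm on the -y side.
Not all that is in view belongs to the job. What is meant by the tongs is not pink or purple, and is the smaller of those in its own colour.

How it is judged:
On the way, in this order (a step that is already met when the one before it is completed fails the run):
1. the yellow-capped pin is gripped in the held tongs and lifted clear of the rack (contact force between tongs and pin above 0.1 N and contact force between the fingers and tongs above 1 N and z of pin_center in the frame of rack above 0.08 m and contact force between pin and rack below 0.05 N), for 0.2 s.
2. the pin is bedded on the height screw in the socket with the held tongs: at least 9 N between pin and stop (contact force between the fingers and tongs above 1 N and contact force between tongs and pin above 0.1 N and contact force between pin and stop above 9 N and z of pin_center in the frame of socket_mouth below 0.0105 m and horizontal distance between pin_center and socket_mouth below 0.004 m and angle between pin_center's own z axis and vertical below 0.12 rad), for 0.3 s.
At the end, for the whole second after the job is handed in: The yellow-capped pin stands in the socket (flange at most 16.5 mm above the block, within 4 mm of centre, tilt under 0.12 rad), free of the tongs; the tongs stand in their holder (grip point within 20 mm sideways and at most 6 mm above holder_rest, tilt under 0.2 rad); both at rest (z of pin_center in the frame of socket_mouth below 0.0105 m and horizontal distance between pin_center and socket_mouth below 0.004 m and angle between pin_center's own z axis and vertical below 0.12 rad and contact force between tongs and pin below 0.05 N and horizontal distance between tongs_grip and holder_rest below 0.02 m and z of tongs_grip in the frame of holder_rest below 0.006 m and angle between tongs_grip's own z axis and vertical below 0.2 rad and linear speed of each of tongs, pin below 0.02 m/s); the robot touches nothing.
It fails at once if the gripper's fingers touch the yellow-capped pin (contact force between the fingers and pin above 0.3 N).
It fails at once if the pin is forced: more than 24 N between it and the fence stop with its screw (contact force between pin and stop above 24 N).
It fails at once if the fence stop is struck by tongs or robot with more than 15 N (contact force between any of tongs, the arm, the fingers and stop above 15 N).
It fails at once if a black-capped pin is moved more than 10 mm (distance of any of pin_b_center, pin_c_center from where it was at the start of the episode above 0.01 m).
It fails at once if the offcut, glue bottle or sanding block is moved more than 30 mm (distance of any of offcut, glue, sander from where it was at the start of the episode above 0.03 m).
It also fails if it takes over 72 s, if anything falls off the work surface, if the arm or the gripper's body presses on something with over 40 N, if the wrist force passes 120 N, or if a joint passes its speed limit or range.

## Working session

There is one attempt and no reset: what is moved stays moved. The work goes in short steps, each a Python script; the robot and the scene stay as the last script left them, time stands still between calls to the robot, and variables do not carry over. Pictures are saved under pics/ and viewed, at most 11 in all, crops included, and the job is handed in when it is done.

```bash
ls; mkdir -p pics; python3 - <<'E'
from plant import env
import cv2,numpy as np
for n in ("top","side"):
    f=env.grab_frame(n); cv2.imwrite(f"pics/{n}0.png",f["frame"][:,:,::-1]); print(n,np.round(f["intrinsics"],1).tolist(),np.round(f["R"],3).tolist(),np.round(f["t"],3).tolist())
s=env.state(); print(env.grip_point_offset,s)
E
```

```text
pics
top [[459.4, 0.0, 314.2], [0.0, 459.4, 233.6], [0.0, 0.0, 1.0]] [[-0.021, -1.0, 0.01], [-0.987, 0.019, -0.16], [0.16, -0.014, -0.987]] [-0.037, 0.529, 1.029]
side [[457.9, 0.0, 324.2], [0.0, 457.9, 236.2], [0.0, 0.0, 1.0]] [[0.993, -0.121, -0.002], [-0.078, -0.626, -0.776], [0.093, 0.771, -0.631]] [-0.531, 0.076, 1.109]
0.0188 {'clock': 0.1, 'joint_positions': array([ 1.16361219e+00,  1.31084704e-01,  1.48915523e+00,  2.88646456e-05,
        1.52301865e+00, -8.54099576e-02]), 'qd': array([-0.00035345, -0.00064359, -0.00271863,  0.00025985, -0.00147443,
        0.00030622]), 'effort': array([ 1.57632483e-03, -5.61335385e+01, -4.93097484e+01,  7.70475925e-02,
        2.90867529e-02, -1.05502261e-04]), 'tool_pos': array([0.18952017, 0.56874102, 0.21770124]), 'orientation': array([ 1.60194539e-01,  9.87085111e-01, -8.04312263e-04, -2.17068941e-04]), 'force': array([ 0.3895097 , -0.2324756 , -0.25131961]), 'torque': array([ 0.02495022, -0.00761678, -0.03033654]), 'gripper_force': 0.0, 'gripper_width': 1.0030863335941216}
```

View pics/top0.png

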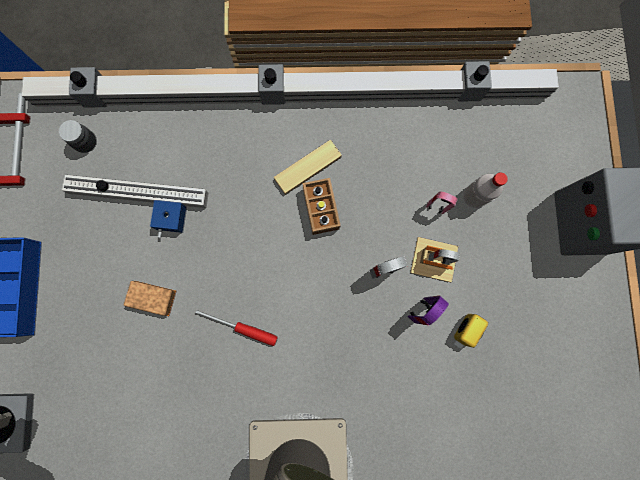

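View pics/side0.png

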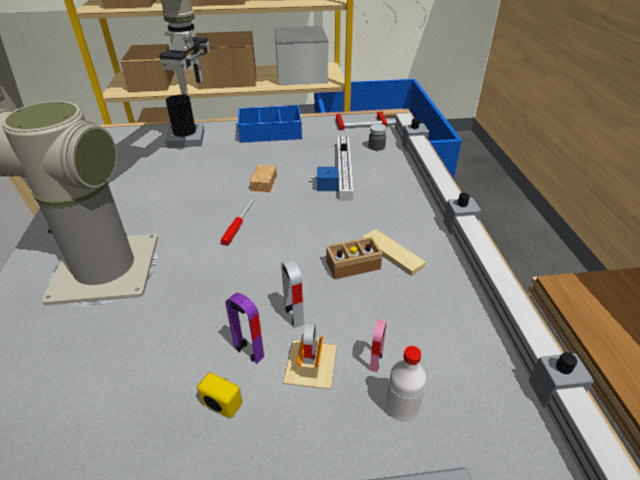

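Candidates for the tongs are the steel ones in the holder (top 449,256), the larger loose steel pair (388,266), the purple pair (430,310) and the pink pair (440,203). I choose the smaller steel pair standing in the plywood holder. I'll fly over the stop, rack and holder with the wrist camera to check this and refine the positions.

```bash
cat > h.py <<'E'
from plant import env
import cv2,numpy as np,pickle
from scipy.spatial.transform import Rotation as Ro
def down(yaw): # tool z down, tool y (closing) along world direction yaw+90deg
    return (Ro.from_euler('z',yaw)*Ro.from_euler('x',np.pi)).as_quat()
def ray(f,u,v,z):
    d=f["R"].T@np.linalg.inv(f["intrinsics"])@np.array([u,v,1.]); c=-f["R"].T@f["t"]
    return c+d*(z-c[2])/d[2]
def proj(f,X):
    c=f["intrinsics"]@(f["R"]@np.asarray(X,float)+f["t"]); return c[:2]/c[2]
def grab(n,name):
    f=env.grab_frame(n); pickle.dump(f,open(f"pics/{name}.pkl","wb")); return f
def load(name): return pickle.load(open(f"pics/{name}.pkl","rb"))
E
python3 - <<'E'
from h import *
f=grab("top","top1")
P={k:ray(f,*v) for k,v in dict(sock=(166,214,.048),pin=(321,206,.05),tongs=(447,256,.1),hold=(435,259,.0)).items()}
for k,v in P.items(): print(k,v.round(3))
w=grab("wrist","w0"); s=env.state()
c=-w["R"].T@w["t"]; T=Ro.from_quat(s["orientation"]).as_matrix()
print("cam in tool",T.T@(c-s["tool_pos"]),"cam axes in tool",(T.T@w["R"].T).round(2))
print(w["intrinsics"].round(0).tolist())
for k in("sock","pin","tongs"):
  for y in (0,np.pi):
    for dz in(.2,.3): 
      q=env.ik([*P[k][:2],dz],down(y)); print(k,y,dz,None if q is None else q.round(2))
a=f["frame"]
b=np.hstack([cv2.resize(a[y-40:y+40,x-40:x+40],(260,260),interpolation=2) for x,y in((166,210),(321,206),(435,259))])
cv2.imwrite("pics/crop1.png",b[:,:,::-1])
E
```

```text
sock [0.58  0.297 0.048]
pin [ 0.592 -0.065  0.05 ]
tongs [ 0.463 -0.337  0.1  ]
hold [ 0.467 -0.338  0.   ]
cam in tool [ 0.06810214  0.00133159 -0.16529226] cam axes in tool [[-0.   -0.97 -0.25]
 [ 1.   -0.   -0.  ]
 [ 0.   -0.25  0.97]]
[[398.0, 0.0, 314.0], [0.0, 398.0, 241.0], [0.0, 0.0, 1.0]]
sock 0 0.2 [ 0.39  0.28  1.36 -0.    1.51  1.97]
sock 0 0.3 [ 0.39  0.25  1.2  -0.    1.69  1.97]
sock 3.141592653589793 0.2 [ 0.39  0.28  1.36  0.    1.51 -1.18]
sock 3.141592653589793 0.3 [ 0.39  0.25  1.2   0.    1.69 -1.18]
pin 0 0.2 [-0.19  0.13  1.53 -0.    1.49  1.38]
pin 0 0.3 [-0.19  0.1   1.37 -0.    1.67  1.38]
pin 3.141592653589793 0.2 [-0.19  0.13  1.53  0.    1.49 -1.77]
pin 3.141592653589793 0.3 [-0.19  0.1   1.37  0.    1.67 -1.77]
tongs 0 0.2 [-0.72  0.07  1.59 -0.    1.48  0.85]
tongs 0 0.3 [-0.72  0.04  1.44 -0.    1.66  0.85]
tongs 3.141592653589793 0.2 [-0.72  0.07  1.59  0.    1.48 -2.29]
tongs 3.141592653589793 0.3 [-0.72  0.04  1.44  0.    1.66 -2.29]
```

View pics/crop1.png

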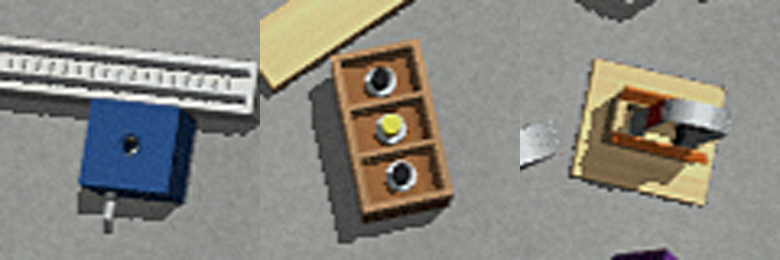

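The left crop shows the blue stop with its socket at its centre. The middle crop shows the rack with the yellow pin in the middle hole and its long axis near world x. The right crop shows the small steel tongs in the orange-lipped holder, so the choice is right. Next, the wrist views.

```bash
python3 - <<'E'
from h import *
b=[]
for n,p,y in(("sock",(.58,.297),0.0),("rack",(.592,-.065),.2),("hold",(.463,-.337),-.17)):
    env.move_to([*p,.25],down(y)); env.wait(.3)
    f=grab("wrist","w_"+n); b.append(f["frame"])
print(env.state()["clock"])
cv2.imwrite("pics/w_sr.png",np.hstack([b[0][60:460,120:520],b[1][60:460,120:520]])[:,:,::-1])
cv2.imwrite("pics/w_h.png",b[2][:,:,::-1])
E
```

```text
5.5417
```

View pics/w_sr.png

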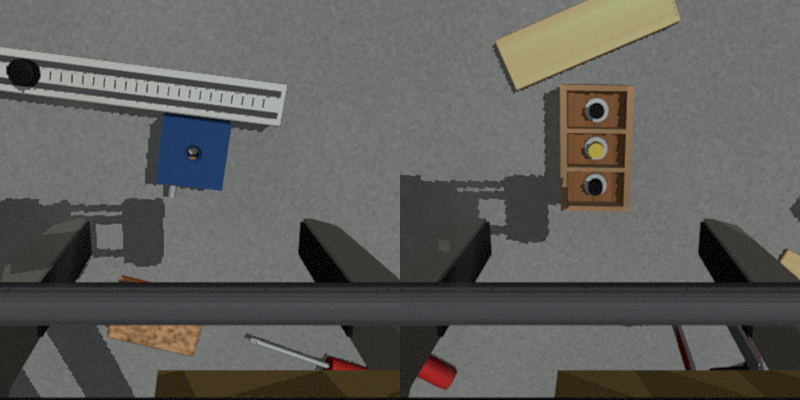

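View pics/w_h.png

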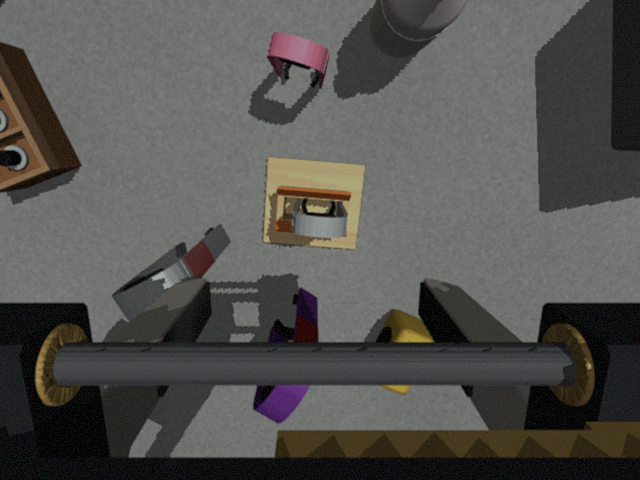

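The wrist views show:
- **Socket:** at about (314,212).
- **Yellow cap:** at about (316,211), with the rack nearly aligned to the tool at yaw 0.2.
- **Holder base:** corners (267,157), (364,164), (356,249), (264,242).
- **Tongs bow:** at about (320,222).

Next I'll turn these into positions.

```bash
cat > meas.py <<'E'
from h import *
def seg(f,lo,hi,box,):
    x0,y0,x1,y1=box; m=cv2.inRange(cv2.cvtColor(f["frame"],cv2.COLOR_RGB2HSV),lo,hi); k=np.zeros_like(m); k[y0:y1,x0:x1]=m[y0:y1,x0:x1]
    c=max(cv2.findContours(k,cv2.RETR_EXTERNAL,cv2.CHAIN_APPROX_NONE)[0],key=cv2.contourArea); return c[:,0].astype(float)
def rect(f,c,z): # world rectangle of a contour lying at height z
    w=np.array([ray(f,u,v,z)[:2] for u,v in c],np.float32)*1000; r=cv2.minAreaRect(w); return r
E
python3 - <<'E'
from meas import *
s,r,h=load("w_sock"),load("w_rack"),load("w_hold")
c=seg(s,(100,80,40),(130,255,255),(250,150,380,260)); print("blue",rect(s,c,.048))
g=cv2.cvtColor(s["frame"],cv2.COLOR_RGB2HSV)
m=np.array([ray(s,*p,.048)[:2] for p in [(283,174),(350,181),(342,250),(275,242)]]); print("blue corners",m.round(4).tolist(),m.mean(0))
c=seg(r,(24,120,120),(34,255,255),(280,180,350,240)); print("yellow",c.mean(0),c.min(0),c.max(0),ray(r,*cv2.minEnclosingCircle(c.astype(np.float32))[0],.051))
m=np.array([ray(r,*p,.052)[:2] for p in [(281,146),(353,146),(350,269),(281,269)]]); print("rack corners",m.round(4).tolist(),m.mean(0))
m=np.array([ray(h,*p,.006)[:2] for p in [(267,157),(364,164),(356,249),(264,242)]]); print("hold",m.round(4).tolist(),m.mean(0))
m=np.array([ray(h,*p,.05)[:2] for p in [(278,187),(350,192),(276,231)]]); print("lips",m.round(4).tolist())
m=np.array([ray(h,*p,.116)[:2] for p in [(293,222),(347,224),(320,212),(320,236)]]); print("bow",m.round(4).tolist())
for n,p in dict(big=(215,232),bigtop=(140,300),purp=(305,300),purp2=(295,330)).items(): print(n,ray(h,*p,.01).round(3),ray(h,*p,.12).round(3))
a=h["frame"][130:280,220:400]; cv2.imwrite("pics/hz.png",cv2.resize(a,None,fx=4.0,fy=4.0,interpolation=2)[:,:,::-1])
E
```

```text
blue ((582.44873046875, 300.2060546875), (64.14320373535156, 67.06044006347656), 82.60476684570312)
blue corners [[0.618, 0.3271], [0.6116, 0.2658], [0.546, 0.272], [0.5539, 0.336]] [0.58238136 0.30025186]
yellow [315.56097561 210.24390244] [308. 203.] [322. 217.] [ 0.59774814 -0.06310112  0.051     ]
rack corners [[0.6482, -0.0217], [0.6609, -0.0843], [0.5484, -0.107], [0.5353, -0.0422]] [ 0.59817716 -0.06381022]
hold [[0.5227, -0.2969], [0.4993, -0.3922], [0.4124, -0.3715], [0.4366, -0.2763]] [ 0.46773544 -0.33423011]
lips [[0.4956, -0.3069], [0.4799, -0.3711], [0.4553, -0.2971]]
bow [[0.4739, -0.3202], [0.4653, -0.3608], [0.478, -0.3419], [0.4595, -0.3388]]
big [ 0.457 -0.229  0.01 ] [ 0.477 -0.261  0.12 ]
bigtop [ 0.396 -0.131  0.01 ] [ 0.433 -0.189  0.12 ]
purp [ 0.366 -0.308  0.01 ] [ 0.411 -0.318  0.12 ]
purp2 [ 0.332 -0.291  0.01 ] [ 0.386 -0.306  0.12 ]
```

View pics/hz.png

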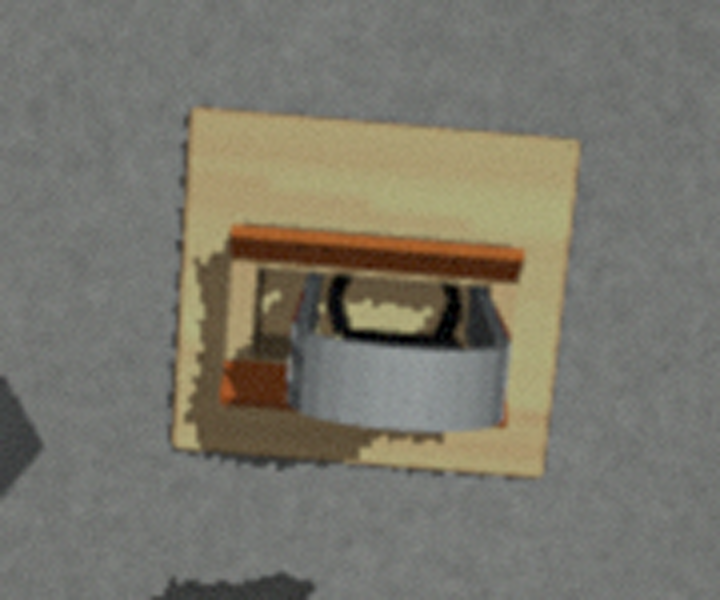

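The tongs stand at about (0.468,-0.339), pushed against the -y end of the slot, and the holder yaw is -0.238. The big steel and purple pairs are clear of the fingers. I'll grasp the tongs and lift them.

```bash
python3 - <<'E'
from h import *
s=load("w_sock"); print("sock",ray(s,314,212,.048).round(4))
q=down(-.238); x,y=.4677,-.338
env.move_to([x,y,.16],q); env.movel([x,y,.0595],q,rate=.08)
env.close_gripper(grasp_force=6); st=env.state(); print(st["gripper_width"],st["gripper_force"],st["force"],st["clock"])
env.movel([x,y,.25],q,rate=.12); env.wait(.2)
f=grab("wrist","w_t1"); g=grab("side","s_t1"); st=env.state()
print(st["gripper_width"],st["gripper_force"],st["force"],st["clock"])
u,v=proj(g,[x,y,.22]).astype(int)
b=np.hstack([f["frame"][100:400,140:540],cv2.resize(g["frame"][v-60:v+60,u-80:u+80],(400,300),interpolation=2)])
cv2.imwrite("pics/t1.png",b[:,:,::-1])
E
```

```text
sock [0.5829 0.2988 0.048 ]
0.4149977603909256 5.998277440667152 [0.21410419 0.66966151 0.58032411] 8.3
0.4070513015614666 5.9965552389621735 [ 0.36900228 -0.32761341 -0.22942059] 10.3417
```

View pics/t1.png

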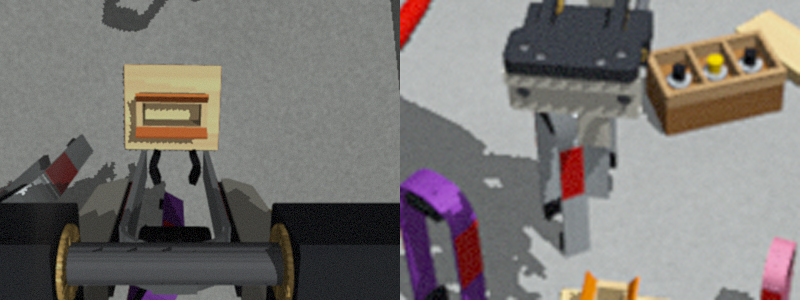

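The tongs are held upright, jaws open, with width 37.9 mm as expected. I'll hover over the pin and check alignment.

```bash
python3 - <<'E'
from h import *
f=load("w_t1"); print("jaw mid",ray(f,314,267,.203).round(4),"slot",ray(f,312,216,.045).round(4))
q=down(.195); x,y=.598,-.0634
env.move_to([x,y,.25],q); env.movel([x,y,.125],q,rate=.15); env.wait(.2)
f=grab("wrist","w_r2"); st=env.state(); print(st["tool_pos"],st["clock"],st["gripper_width"])
for n,p in dict(cap=[x,y,.054],tip=[*st["tool_pos"][:2],st["tool_pos"][2]-.0532]).items(): print(n,proj(f,p))
cv2.imwrite("pics/r2.png",cv2.resize(f["frame"][150:350,200:440],None,fx=3,fy=3,interpolation=2)[:,:,::-1])
E
```

```text
jaw mid [ 0.4675 -0.3364  0.203 ] slot [ 0.4669 -0.3342  0.045 ]
[ 0.59864047 -0.06348298  0.12606322] 12.7417 0.40902472824035424
cap [315.3776132 255.6376394]
tip [315.86274892 263.83553831]
```

View pics/r2.png

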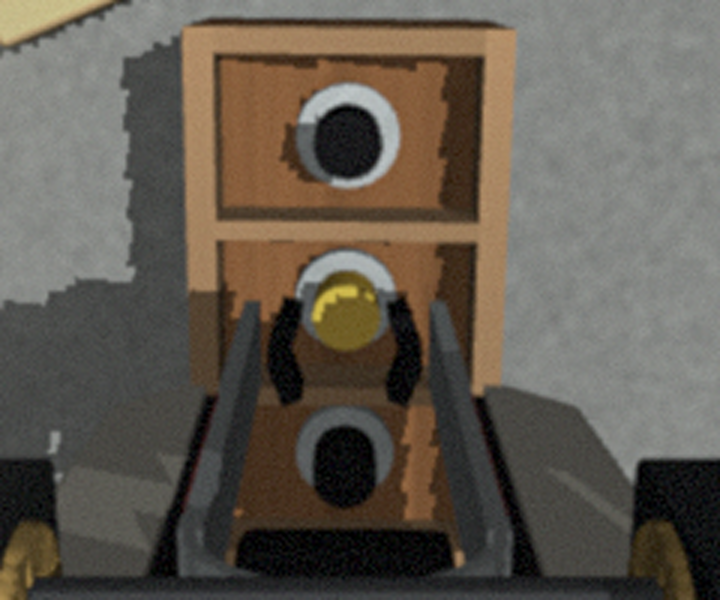

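The jaws (crop 346,350) straddle the cap (346,312) as projected, so alignment is within 1 mm. I'll descend, squeeze and lift.

```bash
python3 - <<'E'
from h import *
q=down(.195); x,y=.598,-.0634
hit=env.movel([x,y,.0932],q,rate=.05,threshold=3); env.wait(.1); st=env.state(); print(hit,st["tool_pos"],st["force"])
env.close_gripper(grasp_force=28); env.wait(.2); st=env.state(); print(st["gripper_width"]*93,st["gripper_force"],st["force"])
env.movel([x,y,.25],q,rate=.12); env.wait(.3); st=env.state(); print(st["gripper_width"]*93,st["force"],st["clock"])
q=down(-.1); x,y=.5828,.2995
env.move_to([x,y,.25],q); env.movel([x,y,.152],q,rate=.12); env.wait(.3)
f=grab("wrist","w_p1"); g=grab("side","s_p1"); st=env.state(); print(st["tool_pos"],st["force"],st["clock"])
tp=st["tool_pos"]; print("mouth",proj(f,[x,y,.048]),proj(g,[x,y,.048]),"foot",proj(f,[*tp[:2],tp[2]-.088]),proj(g,[*tp[:2],tp[2]-.088]))
u,v=proj(g,[x,y,.08]).astype(int)
b=np.hstack([cv2.resize(f["frame"][150:350,210:410],(400,400),interpolation=2),cv2.resize(g["frame"][v-40:v+40,u-40:u+40],(400,400),interpolation=2)])
cv2.imwrite("pics/p1.png",b[:,:,::-1])
E
```

```text
True [ 0.59693016 -0.06316158  0.09242538] [ 0.96585641 -0.68493588  3.36235011]
29.943044709226054 28.031474947929382 [ 0.54275063 -0.61356393  4.9318193 ]
30.027194841441077 [-0.41941856  0.78415144 -1.44812735] 15.6417
[0.58292759 0.29957973 0.15233126] [-0.22323074  0.42445651 -0.71366342] 18.3667
mouth [316.33578376 241.49339017] [327.8758468  171.08421595] foot [316.32405462 247.44283449] [327.93387918 166.28493236]
```

View pics/p1.png

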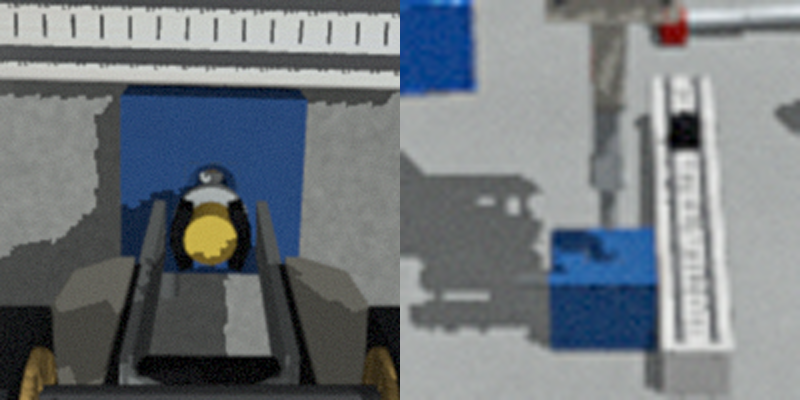

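The pin is gripped upright and its foot is over the funnel at about px (316,242). I'll do a quick numeric check of the cap against the expected position, then insert it slowly under force watch.

```bash
python3 - <<'E'
from meas import *
f=load("w_p1"); print("cap exp",proj(f,[.5829,.2996,.112]),"obs (315,269.5) ->",ray(f,315,269.5,.112).round(4))
q=down(-.1); x,y=.5828,.2995
F0=env.state()["force"].copy()
for z,thr in((.131,3),(.1255,7),(.102,9)):
    hit=env.movel([x,y,z],q,rate=.015,threshold=thr); st=env.state(); print(z,hit,st["tool_pos"].round(4),(st["force"]-F0).round(2),st["clock"])
    if hit: break
E
```

```text
cap exp [316.74145467 270.44191484] obs (315,269.5) -> [0.5835 0.3005 0.112 ]
0.131 True [0.5819 0.2995 0.1308] [-0.89  0.12 -1.98] 19.6417
```

```bash
python3 - <<'E'
from h import *
q=down(-.1); x,y=.5828,.2995
env.wait(.3); st=env.state(); F0=st["force"].copy(); print(st["tool_pos"].round(4),F0.round(2))
for z in np.arange(.129,.101,-.002):
    hit=env.movel([x,y,z],q,rate=.012,threshold=7); st=env.state(); d=st["force"]-F0; print(round(z,4),hit,st["tool_pos"].round(4),d.round(2),st["gripper_width"]*93,round(st["clock"],2))
    if d[2]>6.5 or np.hypot(*d[:2])>5: break
E
```

```text
[0.5815 0.2992 0.1298] [ 0.29  0.53 -0.65]
0.129 False [0.5825 0.2995 0.1286] [-1.93  1.   -1.65] 30.141248889338694 20.23
0.127 False [0.5826 0.2995 0.1268] [-1.67  0.17 -0.74] 30.538538131688057 20.54
0.125 False [0.5827 0.2994 0.1247] [-2.38  0.02 -0.53] 30.617279124238078 20.86
0.123 False [0.5827 0.2995 0.1227] [-1.93  0.66 -0.91] 30.208909049757494 21.18
0.121 False [0.5827 0.2995 0.1208] [-2.78  0.39 -0.43] 29.976887465224756 21.49
0.119 False [0.5828 0.2995 0.1189] [-1.34  0.41 -0.37] 30.428290104948296 21.81
0.117 False [0.5827 0.2995 0.1166] [-2.16 -0.47 -0.81] 30.417873351456176 22.12
0.115 False [0.5826 0.2995 0.1146] [-2.4  0.5 -1. ] 30.366358137973666 22.44
0.113 False [0.5827 0.2995 0.1128] [-2.51  0.58 -0.15] 29.971849388217557 22.76
0.111 True [0.5829 0.2995 0.1118] [-1.67 -0.59  5.41] 30.084006489030614 22.98
0.109 True [0.5841 0.2996 0.1116] [-1.49 -2.    6.3 ] 29.66540400974069 23.19
0.107 True [0.5842 0.2995 0.1116] [-2.3  -1.46  7.74] 29.908513943950897 23.4
```

Contact with the screw at TCP z = 0.1116, which puts the foot about 23 mm down, inside the allowed range. Now I'll raise the force gently to about 15 N.

```bash
python3 - <<'E'
from h import *
q=down(-.1); x,y=.5828,.2995; F0=np.array([.29,.53,-.65])
z=env.state()["tool_pos"][2]
for i in range(25):
    z-=.0003; env.movel([x,y,z],q,rate=.01,threshold=6); env.wait(.06)
    d=np.mean([(env.wait(.01),env.state()["force"])[1] for _ in range(4)],0)-F0; st=env.state(); print(round(z,4),st["tool_pos"].round(4),d.round(1))
    if d[2]>14: break
for i in range(7):
    env.wait(.1); st=env.state(); print(st["tool_pos"][2].round(4),(st["force"]-F0).round(1),st["clock"])
E
```

```text
0.1113 [0.5833 0.2995 0.1117] [-0.  -0.   5.8]
0.111 [0.5834 0.2996 0.1117] [-0.5 -1.1  6.4]
0.1107 [0.5835 0.2996 0.1117] [-0.6 -1.2  7.8]
0.1104 [0.5836 0.2996 0.1116] [-1.1 -1.3  8.9]
0.1101 [0.5837 0.2996 0.1115] [-1.  -1.6 10.5]
0.1098 [0.5838 0.2996 0.1115] [-1.7 -2.  10.8]
0.1095 [0.584  0.2996 0.1115] [-2.2 -1.9 12.4]
0.1092 [0.5841 0.2997 0.1115] [-2.1 -2.4 13.9]
0.1089 [0.5842 0.2997 0.1114] [-2.  -2.4 14.9]
0.1114 [-2.1 -1.2 15.7] 26.5333
0.1114 [-3.  -1.8 15. ] 26.6333
0.1114 [-2.4 -1.8 14.5] 26.7333
0.1114 [-1.7 -2.7 14.4] 26.8333
0.1114 [-1.7 -2.7 14.5] 26.9333
0.1115 [-2.4 -1.5 16.1] 27.0333
0.1114 [-3.1 -2.7 14. ] 27.1333
```

About 15 N held steadily for over 0.6 s. Now I'll unload, relax the squeeze, lift off and check.

```bash
python3 - <<'E'
from h import *
q=down(-.1); x,y=.5828,.2995
env.movel([x,y,.1117],q,rate=.01); env.wait(.2); print(env.state()["force"].round(1),env.state()["tool_pos"].round(4))
env.close_gripper(grasp_force=6); env.wait(.3); st=env.state(); print(st["gripper_width"]*93,st["gripper_force"],st["force"].round(1))
p=st["tool_pos"]
env.movel([p[0],p[1],p[2]+.03],q,rate=.04); print(env.state()["force"].round(1))
env.movel([x,y,.25],q,rate=.12); env.wait(.2)
f=grab("wrist","w_e"); g=grab("side","s_e"); print(env.state()["clock"],env.state()["gripper_width"]*93)
u,v=proj(g,[x,y,.06]).astype(int); print(proj(f,[x,y,.075]))
b=np.hstack([f["frame"][90:390,140:540],cv2.resize(g["frame"][v-60:v+60,u-80:u+80],(400,300),interpolation=2)])
cv2.imwrite("pics/e.png",b[:,:,::-1])
E
```

```text
[1.4 0.2 2.8] [0.5829 0.2995 0.1117]
35.69848911874784 6.0029058158397675 [0.2 0.7 3.7]
[ 0.2 -0.8 -0.4]
30.5333 36.08868573648562
[315.15680977 220.46502447]
```

View pics/e.png

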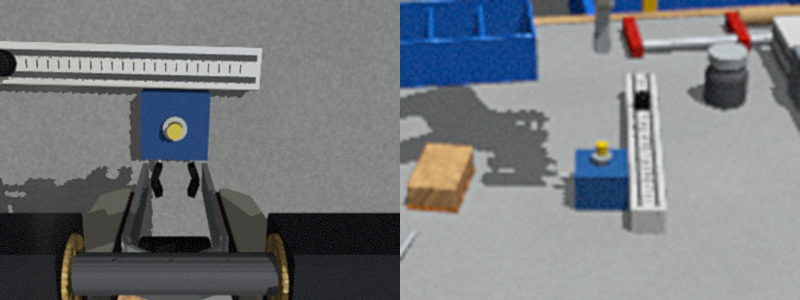

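The pin stands upright in the socket at (174,130) in the crop, free of the tongs. I'll return the tongs to the holder.

```bash
python3 - <<'E'
from h import *
q=down(-.238); x,y=.4673,-.3345
env.move_to([x,y,.25],q); env.wait(.2)
env.movel([x,y,.125],q,rate=.12); F=env.state()["force"]
h1=env.movel([x,y,.075],q,rate=.04,threshold=5); st=env.state(); print(h1,st["tool_pos"].round(4),st["force"].round(1))
if not h1:
    h2=env.movel([x,y,.055],q,rate=.02,threshold=4); env.wait(.2); st=env.state(); print(h2,st["tool_pos"].round(4),st["force"].round(1),st["clock"])
f=grab("wrist","w_b"); cv2.imwrite("pics/b.png",f["frame"][120:420,140:540,::-1])
E
```

```text
False [ 0.4674 -0.3346  0.0753] [-0.5  0.1 -0.4]
True [ 0.467  -0.3344  0.0578] [ 0.2 -0.5  4.3] 36.6167
```

Tongs on the slot floor at TCP z = 0.0578, as expected. Release, retreat and look.

```bash
python3 - <<'E'
from h import *
q=down(-.238)
env.gripper_open(); env.wait(.2); p=env.state()["tool_pos"]
env.movel([p[0],p[1],.25],q,rate=.1); env.wait(.3)
f=grab("wrist","w_f"); g=grab("side","s_f"); print(env.state()["clock"],env.state()["force"].round(1))
u,v=proj(g,[.467,-.334,.06]).astype(int)
b=np.hstack([f["frame"][120:420,140:540],cv2.resize(g["frame"][v-60:v+60,u-80:u+80],(400,300),interpolation=2)])
cv2.imwrite("pics/f.png",b[:,:,::-1])
E
```

```text
40.375 [-0.5 -0.7 -0.5]
```

View pics/f.png

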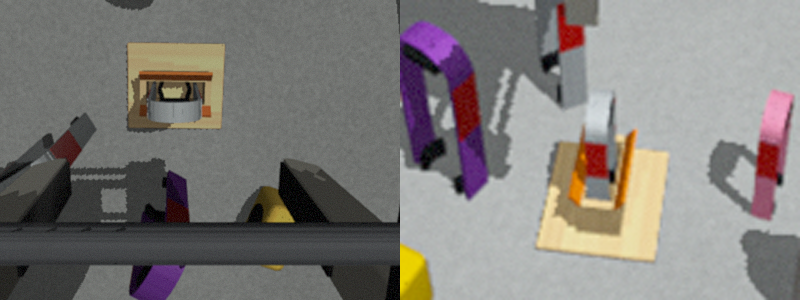

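The tongs stand upright and centred in the slot (crop 175,105), and the gripper is clear of everything.

```bash
python3 -c "
from plant import env
print(env.hand_in())"
```

```text
the job is handed in; nothing more can be done
None
```

I handed the job in at about 40 s. The yellow-capped pin was pressed onto the height screw at about 15 N for over half a second and left in the socket, and the tongs are back upright in their holder. The hand-in gave no verdict.

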